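# Hang the lift-off gate on the shell bay

### The arm

A 6-joint arm with a two-finger parallel gripper is mounted at the origin on a cart in front of the work surface, level with it; the furniture and walls round the work are solid. World frame = base frame: x ahead of the robot, y to its left, z up, the work surface at z = 0. Lengths are in m, angles in degrees, forces in N, time in s.
With the tool pointing down it reaches from about 0.325 to 0.925 m from the base axis. Payload 3.1 kg.
Tool frame: the origin (TCP) lies midway between the tips of the shut fingers; the grasp point (between the pads) lies 19 mm behind it; y points along the fingers, x is the direction in which the jaws open and shut, and the axes are right-handed (so a half turn about y gives the same grasp; the last joint's range is limited). The gripper opens to 85 mm and grips with 20 to 120 N. Pads are 22 mm wide; open, the fingers measure 114 mm over their backs; the gripper's body (76 mm by 85 mm) begins 54 mm behind the grasp point. The pads swing forward as they close: fully open they stand 13 mm farther back than shut.
Start: joints at [65.191, 12.427, 92.441, -0, 75.132, -6.429], TCP at [0.197, 0.593, 0.231] pointing down, gripper open.
Joint ranges: [-157.48, 157.48], [-44.54, 120.13], [17.64, 146.25], [-64.5, 244.5], [7.68, 150.69], [-147.95, 147.95]. Speed limits (degrees/s): [159.86, 159.86, 180, 180, 180, 180].

### API

Orientations are given as a 3x3 rotation matrix whose columns are the frame's x, y, z axes.
In Python, from bench import r, imaging gives the robot as it stands. The module is installed in compiled form; this text tells all that it offers.
- The arm moves only by the tool move_arm, never from a script. Its argument "steps" is a list of rows, each an object with "gripper": the gripper command: -1 is shut, 1 is fully open, values between are in proportion; "dp": the shift along the tool's x, y, z in cm, a list of three; "twist": the turn about the tool's y in rad. A call has 1 to 8 rows; each row shifts and turns the commanded pose from where the row before left it, along the tool's axes as they then stand; what a row does not reach is not made up. A row lasts 1/10 s, in which the tool goes at most 50 mm and 8.59 degrees, less where a joint would pass 70% of its speed; a pose out of reach is approached as far as the arm can. A call is refused whole if a number of a shift passes 5 or a number of a turn 0.15, either way. A call with a gripper value outside its range is refused whole. The fingers move at their own pace and stop on an object; "force" is the grip in N (left out, the last holds). Time passes only in rows, so rows that do not move let the fingers close. It gives the time, the measured TCP pose, the force and the opening at its end, in the units of the state.
- r.read_state(): the state, without advancing time (a new reading comes with each control period).
- imaging.snapshot(name): name is "scene" or "top"; returns a dict with "color" (420x560x3 uint8, red, green, blue), "K" (3x3 intrinsics, pixels), "D" ([k1, k2, p1, p2, k3] as OpenCV has them; the pictures are not rectified), "position" and "orientation" of the camera in the world. Camera axes: x right, y up, looking along -z (the intrinsics and any distortion apply to the point x, -y, -z); pixel columns grow to the right and rows downward; lengths in m; the calibration is good to about 2 mm. A picture is of the moment at which its call begins. There is no depth.
- r.close_job(): hands the job in, once; it reports no verdict.
The state is a dict: "time": time; "qpos": joint angles; "dq": joint speeds; "tau": joint torques, N m; "ee_pos": TCP position; "tcp_rot": TCP orientation; "force": force on the tool from outside, world axes, zero at the start; "ft_torque": the same for the moment, N m; "grip_width": opening from 0.0 (shut) to 1.0 (fully open).
Only numpy, scipy, OpenCV 4.12 (cv2) and the standard library are available. Lean on these libraries where they do the work, as an engineer would, in place of code of your own. Each camera call takes 0.05 s, during which the arm holds its last target. There are 200 camera calls.

### The job

Take the little wooden gate out of its slotted rest, hang it on the hinge post of the shell bay so that both of its knuckles drop fully home over the two upright pins, and then swing it shut under the keeper lip and leave it. Hang it while it stands open, because the lip blocks it when shut, and feel for the pins gently instead of forcing it down; leave the dish, block, shell and brush around it where they are.

Things in the scene. Friction and masses are not known exactly. Their poses are not given: they have to be found in the camera images.
- gate: Wooden lift-off gate, about 0.16 kg (+-30 %). Origin on the axis of its two steel knuckles, level with the panel's lower edge; x runs along the panel to the free end, y square to it, z up. Panel 12 mm thick, x = 14 to 124, z = 0 to 90 mm. Knuckles: rings round the z axis, outer 21, inner 12 mm across, 12 mm high, undersides at z = 6 and 74 mm. Both faces are alike.
- gate_tab (a point): Centre of the gate's grip tab, at gate x = 62, y = 0, z = 115 mm. The tab is 32 mm wide along gate x, 12 mm thick, and rises from the panel's top (z = 90 mm) to z = 135 mm. Pinch it across its thickness from above; the gate balances within 5 mm of it.
- rest: Fixed dark wooden block 80 x 64 x 42 mm, origin at the centre of its underside. A slot along its x axis, 15 mm wide, 30 mm deep, open at both ends, floor 12 mm above the table, holds the gate upright (gate x along block x) at the start. Lift the gate straight up by 35 mm or more to free it.
- bay: Fixed open-topped plywood bin with oyster shells in it; base 190 x 200 x 10 mm, walls 110 mm high at the back and sides, front open. Origin on the table near the middle of the base; x points to the back, y to the left seen from the front, z up. Hinge post at the left front, latch jamb at the right front. Its contact with the gate must stay below 25 N.
- slot_end (a point): Bay x = -85, y = 73, z = 34 mm. The hinge post is bolted through slotted holes; this is where the hung gate's origin would be with the post at the left end of its slots. It is not there: the real pin axis lies at the same bay x, but 4 to 30 mm to the right (bay -y). No reading shows how far and it differs each time; find it by feel or eye. The post stays put under hand forces.
- upper_shoulder (a point): Bay x = -85, y = 73, z = 108 mm: upper arm's top, over slot_end. The two pins stand upright on one axis, 9 mm thick, 15 mm tall, tips bevelled 0.5 mm, on shoulders 40 and 108 mm above the table (tips at 55 and 123). Arms: 8 mm thick, 19 mm wide, from the steel post, whose face is 21 mm behind the axis and whose top is 136 mm high. The lower knuckle must pass below this arm.
- keeper_lip (a point): Bay x = -91, y = -66, z = 130 mm: underside of the steel lip on the latch jamb, 6 mm thick, y = -88 to -45 mm, x = -103 to -55. It sits 6 mm over the shut gate's free end. The jamb's front face, bay x = -79 mm, stops the shut gate. Shut: gate x along the bay's -y; open: free end out to the bay's -x. The hung gate swings freely and stays where left.
- dish: Bystander: glass dish, 90 mm across, 62 mm high; origin under its centre.
- block: Bystander: dark wooden pad 58 x 92 x 13 mm; origin under its centre.
- shell_dark: Bystander: oyster shell about 98 x 120 x 17 mm; origin under its centre.
- brush: Bystander: scrubbing brush 66 x 138 x 51 mm; origin under its centre.

How it is judged (in metres and radians):
On the way:
1. the gate hangs fully home on both pins while open by at least 20 degrees (x of gate in the frame of bay between -0.092 and -0.078 m and y of gate in the frame of bay between 0.038 and 0.074 m and height (world z) of gate between 0.03 and 0.038 m and angle between gate's own z axis and vertical below 0.09 rad and angle between the x axis of gate and the y axis of bay, either way round above 0.35 rad), for 0.2 s.
At the end, for the whole second after the job is handed in: The gate hangs on both pins (origin 30 to 38 mm above the table, at bay x = -85 +-7 mm and y = 38 to 74 mm, at most 0.09 rad off upright), shut within 0.12 rad with its free end under the keeper lip, at rest and let go (x of gate in the frame of bay between -0.092 and -0.078 m and y of gate in the frame of bay between 0.038 and 0.074 m and height (world z) of gate between 0.03 and 0.038 m and angle between gate's own z axis and vertical below 0.09 rad and angle between the x axis of gate and the y axis of bay, either way round below 0.12 rad and y of gate_tab in the frame of bay below 0.03 m and linear speed of gate below 0.02 m/s and angular speed of gate below 0.1 rad/s); the robot touches nothing.
It fails at once if the gate is forced against the bay or its pins (25 N or more) (contact force between gate and bay above 25 N).
It fails at once if a bystander is shifted by more than 20 mm (distance of any of dish, block, shell_dark, brush from where it was at the start of the episode above 0.02 m).
It also fails if it takes over 72 s, if anything falls off the work surface, if the arm or the gripper's body presses on something with over 40 N, if the wrist force passes 120 N, or if a joint passes its speed limit or range.

## Working session

There is one attempt and no reset: what is moved stays moved. The work goes in short steps, Python scripts to look and compute and a tool call to move; the robot and the scene stay as the last step left them, time stands still between calls to the robot, and variables do not carry over. Pictures are saved under pics/ and viewed, about 8 in all and at most 12, crops included, and the job is handed in when it is done.

Besides the shell and the picture viewer there is one more tool, called after "Request:" in YAML: its name, and indented under it one key for each argument. move_arm: Moves the arm, as the interface text tells. Its arguments: {"type":"object","properties":{"steps":{"type":"array","items":{"type":"object","properties":{"gripper":{"type":"number"},"dp":{"type":"array","items":{"type":"number"}},"twist":{"type":"number"}}}},"force":{"type":"number"}},"required":["steps"]}

```bash
mkdir -p pics
cat > h.py <<'E'
import numpy as np, cv2
from bench import r, imaging
def snap(n,f=None):
    s=imaging.snapshot(n)
    if f: cv2.imwrite('pics/'+f,s['color'][:,:,::-1])
    return s
def ray(s,uv):
    p=cv2.undistortPoints(np.array([[uv]],float),np.array(s['K'],float),np.array(s['D'],float))[0,0]
    d=np.array(s['orientation'])@np.array([p[0],-p[1],-1.]); return np.array(s['position']),d/np.linalg.norm(d)
def plane(s,uv,z):
    o,d=ray(s,uv); return o+d*(z-o[2])/d[2]
def proj(s,P):
    P=np.atleast_2d(P); R=np.array(s['orientation']); c=(P-np.array(s['position']))@R; c=c*[1,-1,-1]
    return cv2.projectPoints(c.reshape(-1,1,3),np.zeros(3),np.zeros(3),np.array(s['K'],float),np.array(s['D'],float))[0].reshape(-1,2)
def tri(s1,a,s2,b):
    o1,d1=ray(s1,a);o2,d2=ray(s2,b)
    t=np.linalg.lstsq(np.c_[d1,-d2],o2-o1,rcond=None)[0]
    p,q=o1+t[0]*d1,o2+t[1]*d2; return (p+q)/2,np.linalg.norm(p-q)
E
python3 - <<'E'
from h import *
for n in('scene','top'):
    s=snap(n,n+'1.png'); print(n,s['position'],np.round(s['orientation'],3).tolist(),np.round(s['K'],1).tolist(),s['D'])
st=r.read_state(); print({k:np.round(v,3).tolist() for k,v in st.items()})
E
```

```text
scene [-0.58212914 -0.90463209  0.77262763] [[0.632, 0.331, -0.701], [-0.775, 0.264, -0.575], [-0.005, 0.906, 0.423]] [[505.7, 0.0, 288.0], [0.0, 505.7, 204.9], [0.0, 0.0, 1.0]] [-0.17571235  0.          0.          0.          0.        ]
top [3.18585759e-01 8.88305714e-04 1.11687386e+00] [[0.017, 0.983, -0.183], [-1.0, 0.017, -0.003], [-0.0, 0.183, 0.983]] [[396.6, 0.0, 278.1], [0.0, 396.6, 201.9], [0.0, 0.0, 1.0]] [-0.09906471  0.          0.          0.          0.        ]
{'time': 0.1, 'qpos': [65.189, 12.472, 92.521, -0.001, 75.131, -6.428], 'dq': [-0.003, -0.017, -0.149, 0.005, 0.044, -0.009], 'tau': [-0.002, -39.809, -30.497, -0.0, 0.004, -0.0], 'ee_pos': [0.197, 0.592, 0.23], 'tcp_rot': [[0.315, -0.001, -0.949], [0.949, -0.002, 0.315], [-0.002, -1.0, 0.0]], 'force': [-0.37, -1.021, -0.04], 'ft_torque': [0.034, 0.019, 0.045], 'grip_width': 1.0}
```

View pics/scene1.png

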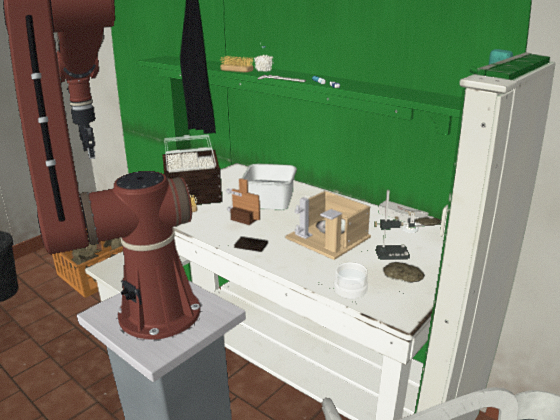

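View pics/top1.png

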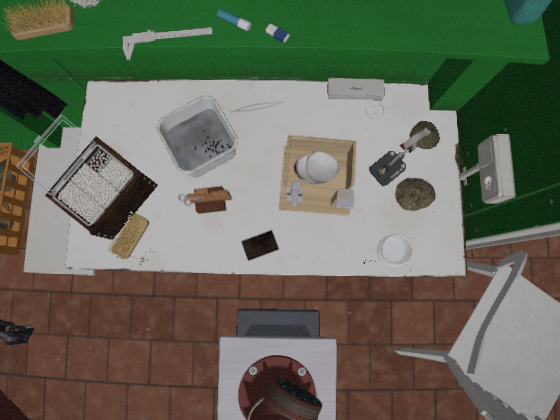

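The top view shows the gate in its rest near (208,198), the bay at (318,175) with its hinge post near (295,193), and the jamb near (345,198). The dark block is at (260,245) and the dish at (395,250). I'll enlarge both views.

Run:
```python
import cv2
t=cv2.imread('pics/top1.png')[130:225,170:370]; cv2.imwrite('pics/topc.png',cv2.resize(t,None,fx=4,fy=4,interpolation=cv2.INTER_CUBIC))
t=cv2.imread('pics/scene1.png')[165:265,220:380]; cv2.imwrite('pics/scc.png',cv2.resize(t,None,fx=5,fy=5,interpolation=cv2.INTER_CUBIC))
```

```text
(no output)
```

View pics/topc.png

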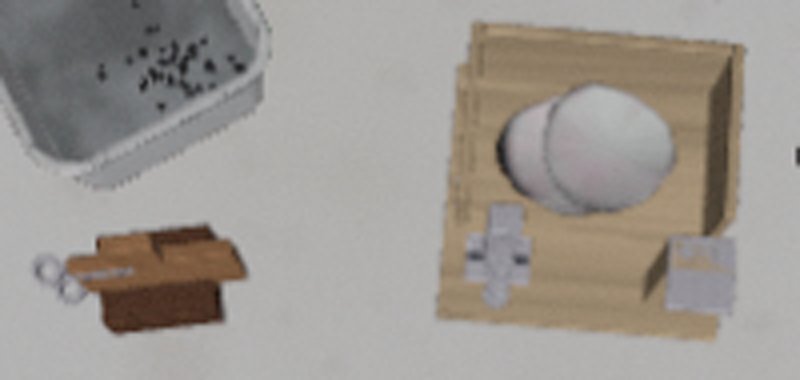

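View pics/scc.png

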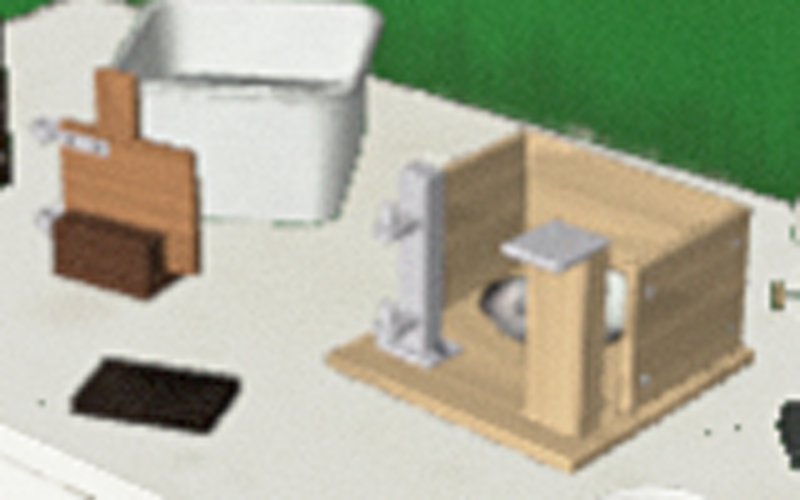

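Run:
```python
from h import *
import pickle
S={}
for n in('scene','top'):
    L=[snap(n) for _ in range(8)]; s=L[0]; s['color']=np.mean([l['color'] for l in L],0).astype(np.uint8); S[n]=s
pickle.dump(S,open('S.pkl','wb'))
def crop(n,x0,y0,w,h,f):
    c=S[n]['color'][y0:y0+h,x0:x0+w,::-1]; c=cv2.resize(c,None,fx=f,fy=f,interpolation=cv2.INTER_CUBIC)
    for i in range(0,w,5): cv2.line(c,(i*f,0),(i*f,6),(0,0,255),1); cv2.putText(c,str(x0+i),(i*f+1,14),0,.3,(0,0,255))
    for j in range(0,h,5): cv2.line(c,(0,j*f),(6,j*f),(0,0,255),1); cv2.putText(c,str(y0+j),(8,j*f+4),0,.3,(0,0,255))
    return c
a=crop('top',280,178,32,36,12); b=crop('scene',290,193,24,45,12); 
H=600; pad=lambda c:np.vstack([c,np.zeros((H-c.shape[0],c.shape[1],3),np.uint8)])
cv2.imwrite('pics/post.png',np.hstack([pad(a),pad(b)]))
a=crop('top',175,180,60,36,8); b=crop('scene',224,175,40,52,7)
cv2.imwrite('pics/gate.png',np.hstack([pad(a),pad(b)]))
s=S['top']
print('lip',[np.round(plane(s,(170+u/4,130+v/4),.136),4).tolist() for u,v in((668,237),(735,237),(733,313),(668,308))])
print('base',[np.round(plane(s,(170+u/4,130+v/4),.01),4).tolist() for u,v in((438,318),(717,338))])
print('wall',[np.round(plane(s,(170+u/4,130+v/4),.11),4).tolist() for u,v in((474,23),(744,45))])
s=S['scene']
print('lip sc',[np.round(plane(s,(220+u/5,165+v/5),.136),4).tolist() for u,v in((500,243),(562,220),(608,238),(541,263))])
```

```text
lip [[0.5361, -0.1447, 0.136], [0.5368, -0.1875, 0.136], [0.4878, -0.1853, 0.136], [0.4904, -0.1442, 0.136]]
base [[0.5025, 0.0002, 0.01], [0.4914, -0.1975, 0.01]]
wall [[0.686, -0.0205, 0.11], [0.6742, -0.2013, 0.11]]
lip sc [[0.4845, -0.1488, 0.136], [0.532, -0.1591, 0.136], [0.5286, -0.1937, 0.136], [0.478, -0.1821, 0.136]]
```

View pics/post.png

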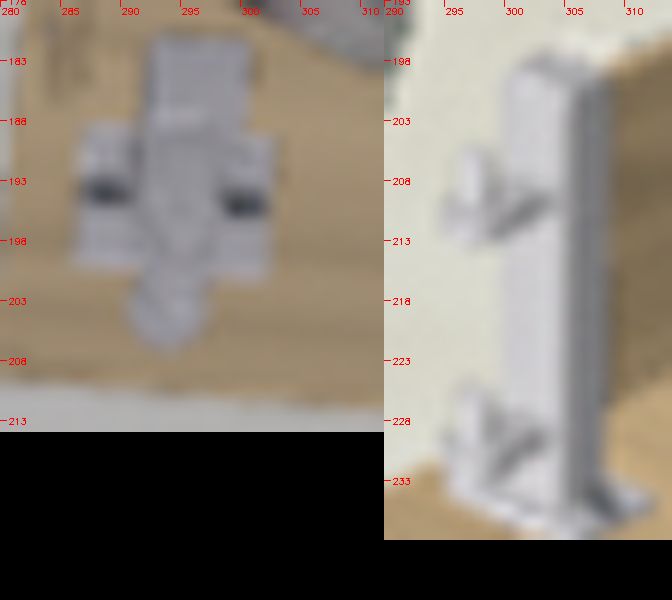

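View pics/gate.png

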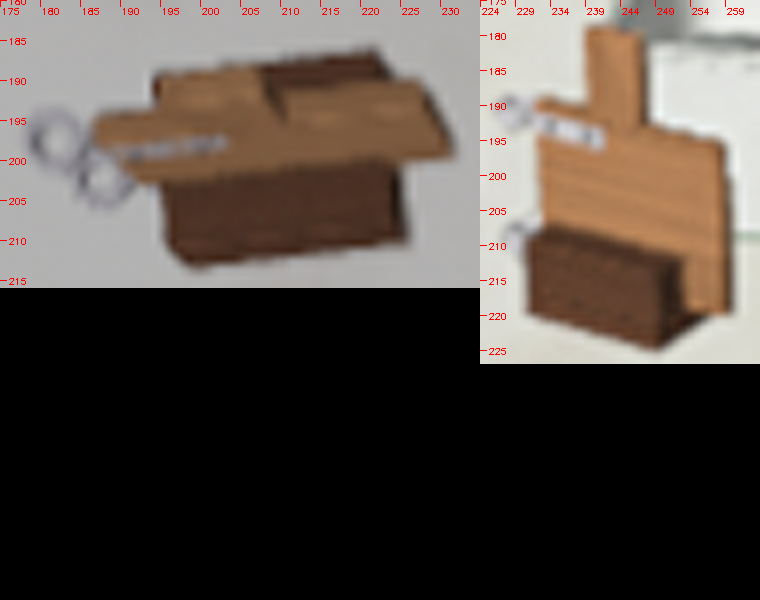

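Run:
```python
from h import *
import pickle
S=pickle.load(open('S.pkl','rb')); t,s=S['top'],S['scene']
R=lambda v:np.round(v,4).tolist()
print('axis from lower arm end',R(plane(t,(294.0,203.7),.04)))
print('post top corners',[R(plane(t,p,.136)) for p in((292.0,181.2),(300.3,181.5))])
print('scene pin tips',R(plane(s,(297.3,205.3),.123)),R(plane(s,(297.3,225.3),.055)))
# post top scene/ arms left extreme
print('knuckles top', R(plane(t,(181.3,197.3),.098)),R(plane(t,(187.2,202),.03)))
print('tab top', [R(plane(t,p,.147)) for p in((193.5,189.5),(206.5,188.3),(209.5,194))])
print('rest far/near', [R(plane(t,p,.042)) for p in((195.5,202.3),(223.7,200.3))],[R(plane(t,p,0.)) for p in((197.5,213.3),(225,210.5))])
print('panel end top', [R(plane(t,p,.102)) for p in((226.3,190.2),(230.5,199.5),(186.5,199))])
print('tab scene top',[R(plane(s,p,.147)) for p in((239.3,179),(247.,180.))])
# predict
o=np.array([.594,-.104]);c,sn=np.cos(-.059),np.sin(-.059);B=np.array([[c,-sn],[sn,c]])
print('slot_end',R(o+B@[-.085,.073]), 'bayx', R(B.T@(plane(t,(294.0,203.7),.04)[:2]-o)))
```

```text
axis from lower arm end [0.5144, -0.0395, 0.04]
post top corners [[0.555, -0.0303, 0.136], [0.5546, -0.0514, 0.136]]
scene pin tips [0.5099, -0.0458, 0.123] [0.5096, -0.0462, 0.055]
knuckles top [0.5159, 0.2594, 0.098] [0.5159, 0.2591, 0.03]
tab top [[0.5269, 0.2172, 0.147], [0.5305, 0.1845, 0.147], [0.516, 0.1762, 0.147]]
rest far/near [[0.5133, 0.233, 0.042], [0.5203, 0.1548, 0.042]] [[0.489, 0.2346, 0.0], [0.4986, 0.1559, 0.0]]
panel end top [[0.5361, 0.1405, 0.102], [0.5114, 0.1285, 0.102], [0.5108, 0.2443, 0.102]]
tab scene top [[0.5112, 0.1989, 0.147], [0.5206, 0.1728, 0.147]]
slot_end [0.5135, -0.0261] bayx [-0.0833, 0.0597]
```

```bash
cat > plan.py <<'E'
import sys
from h import *
# usage: plan.py x y z yaw_deg n [px py pz pyaw] ; rows for one straight move; start = measured or given pose
a=list(map(float,sys.argv[1:])); n=int(a[4])
if len(a)>5: p0=np.array(a[5:8]); y0=np.radians(a[8])
else:
    st=r.read_state(); p0=np.array(st['ee_pos']); R=np.array(st['tcp_rot']); y0=np.arctan2(R[1,0],R[0,0])
d=(np.array(a[:3])-p0)/n; dy=(np.radians(a[3])-y0); dy=(dy+np.pi)%(2*np.pi)-np.pi
for i in range(n):
    y=y0+dy*i/n; X=np.array([np.cos(y),np.sin(y),0]); Z=np.array([-np.sin(y),np.cos(y),0])
    Z=np.cross(X,[0,0,-1.])
    print({"dp":np.round([d@X*100,-d[2]*100,d@Z*100],2).tolist(),"twist":round(-dy/n,4)})
E
python3 plan.py .30 .30 .231 40 7; echo; python3 plan.py .521 .197 .231 6 6 .30 .30 .231 40
```

```text
{'dp': [-3.51, 0.0, -2.72], 'twist': np.float64(0.0788)}
{'dp': [-3.29, 0.0, -2.98], 'twist': np.float64(0.0788)}
{'dp': [-3.04, 0.0, -3.23], 'twist': np.float64(0.0788)}
{'dp': [-2.78, 0.0, -3.46], 'twist': np.float64(0.0788)}
{'dp': [-2.49, 0.0, -3.67], 'twist': np.float64(0.0788)}
{'dp': [-2.2, 0.0, -3.86], 'twist': np.float64(0.0788)}
{'dp': [-1.89, 0.0, -4.02], 'twist': np.float64(0.0788)}

{'dp': [1.72, -0.0, -3.68], 'twist': np.float64(0.0989)}
{'dp': [2.07, -0.0, -3.49], 'twist': np.float64(0.0989)}
{'dp': [2.41, -0.0, -3.27], 'twist': np.float64(0.0989)}
{'dp': [2.72, -0.0, -3.02], 'twist': np.float64(0.0989)}
{'dp': [3.0, -0.0, -2.74], 'twist': np.float64(0.0989)}
{'dp': [3.26, -0.0, -2.43], 'twist': np.float64(0.0989)}
```

Request:
move_arm:
  steps:
    - {"dp":[-3.5,0,-2.7],"twist":0.08,"gripper":0}
    - {"dp":[-3.3,0,-3.0],"twist":0.08,"gripper":0}
    - {"dp":[-3.0,0,-3.2],"twist":0.08,"gripper":0}
    - {"dp":[-2.8,0,-3.5],"twist":0.08,"gripper":0}
    - {"dp":[-2.5,0,-3.7],"twist":0.08,"gripper":0}
    - {"dp":[-2.2,0,-3.9],"twist":0.08,"gripper":0}
    - {"dp":[-1.9,0,-4.0],"twist":0.08,"gripper":0}
    - {"gripper":0}
  force: 60

```text
$.steps[7]: bad value
```

Request:
move_arm:
  steps:
    - {"dp":[1.7,0,-3.7],"twist":0.1,"gripper":0}
    - {"dp":[2.1,0,-3.5],"twist":0.1,"gripper":0}
    - {"dp":[2.4,0,-3.3],"twist":0.1,"gripper":0}
    - {"dp":[2.7,0,-3.0],"twist":0.1,"gripper":0}
    - {"dp":[3.0,0,-2.7],"twist":0.1,"gripper":0}
    - {"dp":[3.2,0,-2.4],"twist":0.1,"gripper":0}
    - {"gripper":0}
    - {"gripper":0}

```text
$.steps[6]: bad value
```

```bash
python3 - <<'E'
from h import *
st=r.read_state(); R=st['tcp_rot']; print(st['ee_pos'],np.degrees(np.arctan2(R[1][0],R[0][0])),st['force'],st['grip_width'],st['qpos'])
E
python3 plan.py .521 .197 .18 6 2
python3 - <<'E'
from h import *
s=snap('top','top2.png')
c=s['color'][150:225,165:265,::-1]; a=cv2.resize(c,None,fx=4,fy=4,interpolation=2)
s=snap('scene'); c=s['color'][140:240,215:315,::-1]; b=cv2.resize(c,None,fx=4,fy=4,interpolation=2)
o=np.zeros((400,800,3),np.uint8); o[:300,:400]=a;o[:400,400:]=b; cv2.imwrite('pics/g2.png',o)
E
```

```text
[0.19706723 0.59313341 0.23130581] 71.62055012780095 [-0.4051526  -0.56724025  0.79075252] 0.9984580986404189 [ 6.51906813e+01  1.24268807e+01  9.24410837e+01 -2.20061918e-04
  7.51314100e+01 -6.42981238e+00]
{'dp': [-13.69, 2.57, -21.62], 'twist': np.float64(0.5726)}
{'dp': [0.21, 2.57, -25.59], 'twist': np.float64(0.5726)}
```

View pics/g2.png

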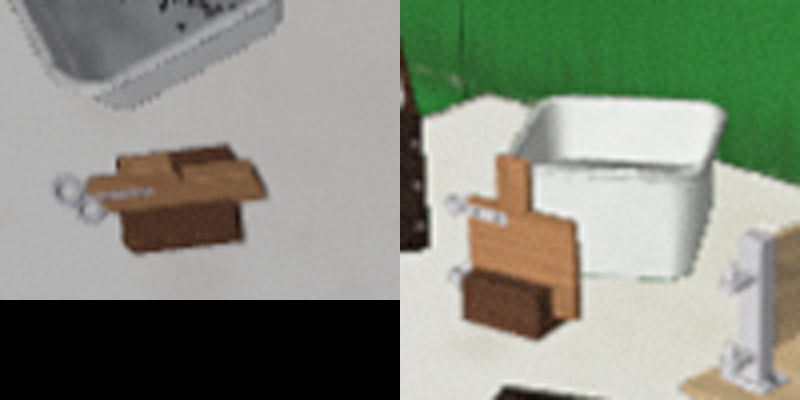

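Both calls were refused because every row needs all its fields, so that view (7 so far) shows an unmoved scene. I'll resend them with full rows.

Request:
move_arm:
  steps:
    - {"dp":[-3.5,0,-2.7],"twist":0.08,"gripper":0}
    - {"dp":[-3.3,0,-3.0],"twist":0.08,"gripper":0}
    - {"dp":[-3.0,0,-3.2],"twist":0.08,"gripper":0}
    - {"dp":[-2.8,0,-3.5],"twist":0.08,"gripper":0}
    - {"dp":[-2.5,0,-3.7],"twist":0.08,"gripper":0}
    - {"dp":[-2.2,0,-3.9],"twist":0.08,"gripper":0}
    - {"dp":[-1.9,0,-4.0],"twist":0.08,"gripper":0}
  force: 60

```text
time: 1.7
ee_pos: [0.2996, 0.2976, 0.2315]
tcp_rot: [[0.773, 0.001, -0.635], [0.635, 0.0, 0.773], [0.001, -1.0, -0.0]]
force: [1.5, -0.3, -0.0]
grip_width: 0.5
```

Request:
move_arm:
  steps:
    - {"dp":[1.7,0,-3.7],"twist":0.1,"gripper":0}
    - {"dp":[2.1,0,-3.5],"twist":0.1,"gripper":0}
    - {"dp":[2.4,0,-3.3],"twist":0.1,"gripper":0}
    - {"dp":[2.7,0,-3.0],"twist":0.1,"gripper":0}
    - {"dp":[3.0,0,-2.7],"twist":0.1,"gripper":0}
    - {"dp":[3.2,0,-2.4],"twist":0.1,"gripper":0}
    - {"dp":[0,0,0],"twist":0,"gripper":0}
    - {"dp":[0,0,0],"twist":0,"gripper":0}

```text
time: 2.5
ee_pos: [0.5186, 0.1935, 0.231]
tcp_rot: [[0.996, -0.001, -0.089], [0.089, 0.0, 0.996], [-0.001, -1.0, 0.0]]
force: [-0.4, -0.7, -0.1]
grip_width: 0.499
```

```bash
python3 plan.py .521 .197 .112 6 5
```

```text
{'dp': [0.05, 2.38, 0.06], 'twist': np.float64(-0.0031)}
{'dp': [0.05, 2.38, 0.06], 'twist': np.float64(-0.0031)}
{'dp': [0.05, 2.38, 0.06], 'twist': np.float64(-0.0031)}
{'dp': [0.05, 2.38, 0.06], 'twist': np.float64(-0.0031)}
{'dp': [0.05, 2.38, 0.06], 'twist': np.float64(-0.0031)}
```

Request:
move_arm:
  steps:
    - {"dp":[0.05,2.4,0.07],"twist":-0.003,"gripper":0}
    - {"dp":[0.05,2.4,0.07],"twist":-0.003,"gripper":0}
    - {"dp":[0.05,2.4,0.07],"twist":-0.003,"gripper":0}
    - {"dp":[0.05,2.4,0.07],"twist":-0.003,"gripper":0}
    - {"dp":[0.05,2.3,0.07],"twist":-0.003,"gripper":0}
    - {"dp":[0,0,0],"twist":0,"gripper":0}
    - {"dp":[0,0,0],"twist":0,"gripper":0}

```text
time: 3.2
ee_pos: [0.5194, 0.1983, 0.1124]
tcp_rot: [[0.994, -0.001, -0.106], [0.106, -0.0, 0.994], [-0.001, -1.0, 0.0]]
force: [0.6, -0.7, 0.6]
grip_width: 0.501
```

Run:
```python
from h import *
s=snap('top'); c=s['color'][165:225,165:265,::-1]; a=cv2.resize(c,None,fx=4,fy=4,interpolation=2)
s=snap('scene'); c=s['color'][130:230,215:315,::-1]; b=cv2.resize(c,None,fx=4,fy=4,interpolation=2)
o=np.zeros((400,800,3),np.uint8); o[:240,:400]=a;o[:400,400:]=b; cv2.imwrite('pics/g3.png',o)
```

```text
(no output)
```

View pics/g3.png

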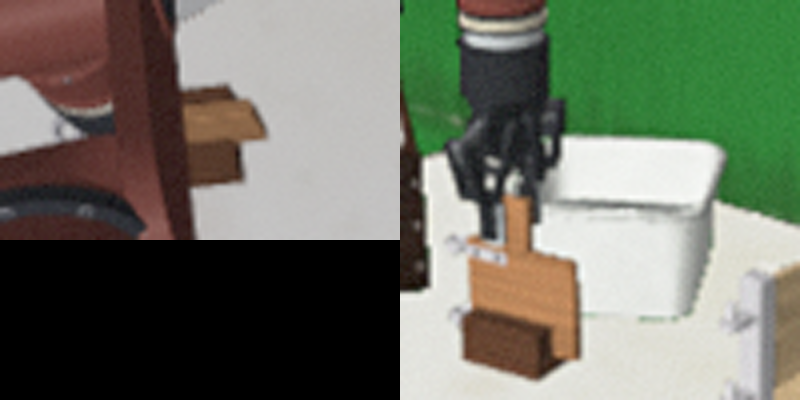

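The fingers straddle the tab in the scene view: fingers near crop x 490 and 535, tab at 505–530. I'll close now.

Request:
move_arm:
  steps:
    - {"dp":[0,0,0],"twist":0,"gripper":-0.6}
    - {"dp":[0,0,0],"twist":0,"gripper":-0.8}
    - {"dp":[0,0,0],"twist":0,"gripper":-1}
    - {"dp":[0,0,0],"twist":0,"gripper":-1}
    - {"dp":[0,0,0],"twist":0,"gripper":-1}
  force: 40

```text
time: 3.8
ee_pos: [0.5227, 0.198, 0.1138]
tcp_rot: [[0.994, 0.005, -0.105], [0.105, 0.001, 0.994], [0.005, -1.0, 0.0]]
force: [3.8, 1.0, 3.2]
grip_width: 0.132
```

Request:
move_arm:
  steps:
    - {"dp":[0.3,0,0],"twist":0,"gripper":-1}
    - {"dp":[0,-1,0],"twist":0,"gripper":-1}
    - {"dp":[0,-1,0],"twist":0,"gripper":-1}
    - {"dp":[0,-1,0],"twist":0,"gripper":-1}
    - {"dp":[0,-1,0],"twist":0,"gripper":-1}
    - {"dp":[0,-1.3,0],"twist":0,"gripper":-1}
    - {"dp":[0,0,0],"twist":0,"gripper":-1}
    - {"dp":[0,0,0],"twist":0,"gripper":-1}
  force: 80

```text
time: 4.6
ee_pos: [0.5234, 0.1981, 0.1658]
tcp_rot: [[0.994, 0.0, -0.105], [0.105, 0.0, 0.994], [0.0, -1.0, 0.0]]
force: [0.1, -0.9, -1.6]
grip_width: 0.129
```

Run:
```python
from h import *
st=r.read_state(); print(np.round(st['tcp_rot'],4).tolist(),st['force'])
s=snap('scene'); c=s['color'][130:230,215:315,::-1]; b=cv2.resize(c,None,fx=6,fy=6,interpolation=2)
cv2.imwrite('pics/g4.png',b)
```

```text
[[0.9945, 0.0001, -0.1048], [0.1048, 0.0001, 0.9945], [0.0001, -1.0, 0.0001]] [ 0.1491862  -0.88173805 -1.55068658]
```

View pics/g4.png

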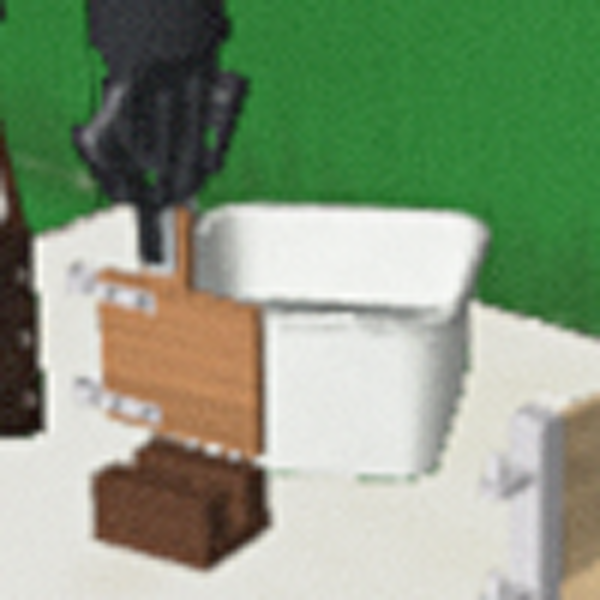

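Run:
```python
from h import *
import pickle
s=pickle.load(open('S.pkl','rb'))['scene']
T=np.array([.5234,.1981,.1658]); d=np.array([.105,-.9945,0]); n=np.array([.9945,.105,0]); up=np.array([0,0,1])
f=lambda u,v:(np.array([u,v])-[215,130])*6
oz=.064
for e in (0,.008):
    g=T+d*(e-.062); g[2]=oz
    P={'panTR':(.124,-.006,.09),'panBR':(.124,-.006,0),'panTL':(.014,-.006,.09),'panBL':(.014,-.006,0),'tabTR':(.078,-.006,.135),'upknuck':(0,0,.086),'lowknuck':(0,0,.018)}
    print(e,{k:np.round(f(*proj(s,g+d*a[0]+n*a[1]+up*a[2])[0])).astype(int).tolist() for k,a in P.items()})
print('pad right edge at tip', np.round(f(*proj(s,T+d*.011-n*.006)[0])), 'left back', np.round(f(*proj(s,T-d*.011-n*.018)[0])))
```

```text
0 {'panTR': [246, 302], 'panBR': [251, 453], 'panTL': [87, 262], 'panBL': [96, 409], 'tabTR': [175, 208], 'upknuck': [75, 261], 'lowknuck': [82, 372]}
0.008 {'panTR': [258, 305], 'panBR': [262, 457], 'panTL': [98, 265], 'panBL': [107, 412], 'tabTR': [186, 211], 'upknuck': [86, 264], 'lowknuck': [92, 375]}
pad right edge at tip [170. 263.] left back [125. 262.]
```

```bash
python3 plan.py .424 -.040 .164 -93.4 16
```

```text
{'dp': [-0.77, 0.01, -1.41], 'twist': np.float64(0.1084)}
{'dp': [-0.61, 0.01, -1.49], 'twist': np.float64(0.1084)}
{'dp': [-0.45, 0.01, -1.55], 'twist': np.float64(0.1084)}
{'dp': [-0.28, 0.01, -1.59], 'twist': np.float64(0.1084)}
{'dp': [-0.11, 0.01, -1.61], 'twist': np.float64(0.1084)}
{'dp': [0.07, 0.01, -1.61], 'twist': np.float64(0.1084)}
{'dp': [0.24, 0.01, -1.59], 'twist': np.float64(0.1084)}
{'dp': [0.41, 0.01, -1.56], 'twist': np.float64(0.1084)}
{'dp': [0.58, 0.01, -1.5], 'twist': np.float64(0.1084)}
{'dp': [0.74, 0.01, -1.43], 'twist': np.float64(0.1084)}
{'dp': [0.89, 0.01, -1.34], 'twist': np.float64(0.1084)}
{'dp': [1.03, 0.01, -1.24], 'twist': np.float64(0.1084)}
{'dp': [1.16, 0.01, -1.12], 'twist': np.float64(0.1084)}
{'dp': [1.27, 0.01, -0.99], 'twist': np.float64(0.1084)}
{'dp': [1.37, 0.01, -0.84], 'twist': np.float64(0.1084)}
{'dp': [1.46, 0.01, -0.69], 'twist': np.float64(0.1084)}
```

Request:
move_arm:
  steps:
    - {"dp":[-0.8,0,-1.4],"twist":0.108,"gripper":-1}
    - {"dp":[-0.6,0,-1.5],"twist":0.108,"gripper":-1}
    - {"dp":[-0.45,0,-1.55],"twist":0.108,"gripper":-1}
    - {"dp":[-0.3,0,-1.6],"twist":0.108,"gripper":-1}
    - {"dp":[-0.1,0,-1.6],"twist":0.108,"gripper":-1}
    - {"dp":[0.1,0,-1.6],"twist":0.108,"gripper":-1}
    - {"dp":[0.25,0,-1.6],"twist":0.108,"gripper":-1}
    - {"dp":[0.4,0,-1.55],"twist":0.108,"gripper":-1}

```text
time: 5.45
ee_pos: [0.473, 0.0783, 0.1644]
tcp_rot: [[0.722, -0.002, 0.691], [-0.691, -0.0, 0.722], [-0.002, -1.0, -0.002]]
force: [0.2, -0.3, 0.4]
grip_width: 0.128
```

Request:
move_arm:
  steps:
    - {"dp":[0.6,0,-1.5],"twist":0.108,"gripper":-1}
    - {"dp":[0.75,0,-1.45],"twist":0.108,"gripper":-1}
    - {"dp":[0.9,0,-1.35],"twist":0.108,"gripper":-1}
    - {"dp":[1.0,0,-1.2],"twist":0.108,"gripper":-1}
    - {"dp":[1.15,0,-1.1],"twist":0.108,"gripper":-1}
    - {"dp":[1.25,0,-1.0],"twist":0.108,"gripper":-1}
    - {"dp":[1.35,0,-0.85],"twist":0.108,"gripper":-1}
    - {"dp":[1.45,0,-0.7],"twist":0.108,"gripper":-1}

```text
time: 6.25
ee_pos: [0.4242, -0.0401, 0.1645]
tcp_rot: [[-0.057, -0.002, 0.998], [-0.998, 0.001, -0.057], [-0.0, -1.0, -0.002]]
force: [-0.6, 0.3, -1.4]
grip_width: 0.127
```

Request:
move_arm:
  steps:
    - {"dp":[0,0,0],"twist":0,"gripper":-1}
    - {"dp":[0,0,0],"twist":0,"gripper":-1}
    - {"dp":[0,0,0],"twist":0,"gripper":-1}

```text
time: 6.55
ee_pos: [0.4253, -0.0392, 0.1651]
tcp_rot: [[-0.051, -0.0, 0.999], [-0.999, 0.001, -0.051], [-0.001, -1.0, -0.0]]
force: [0.2, 0.2, -1.4]
grip_width: 0.125
```

Run:
```python
from h import *
st=r.read_state(); print(st['qpos'],st['force'])
def av(n):
    L=[snap(n) for _ in range(6)]; s=L[0]; s['color']=np.mean([l['color'] for l in L],0).astype(np.uint8); return s
def crop(s,x0,y0,w,h,f):
    c=s['color'][y0:y0+h,x0:x0+w,::-1]; c=cv2.resize(c,None,fx=f,fy=f,interpolation=cv2.INTER_CUBIC)
    for i in range(0,w,5): cv2.line(c,(i*f,0),(i*f,6),(0,0,255),1); cv2.putText(c,str(x0+i),(i*f+1,14),0,.3,(0,0,255))
    for j in range(0,h,5): cv2.line(c,(0,j*f),(6,j*f),(0,0,255),1); cv2.putText(c,str(y0+j),(8,j*f+4),0,.3,(0,0,255))
    return c
a=crop(av('scene'),255,175,60,70,8); b=crop(av('top'),265,150,50,65,4)
o=np.zeros((560,800,3),np.uint8); o[:,:480]=a; o[:260,500:700]=b; cv2.imwrite('pics/g5.png',o)
```

```text
[-1.47146515e+01 -8.59995051e+00  1.21575808e+02  2.61535214e-02
  6.70568176e+01  7.81722451e+01] [ 0.20382647  0.24316089 -1.42642684]
```

View pics/g5.png

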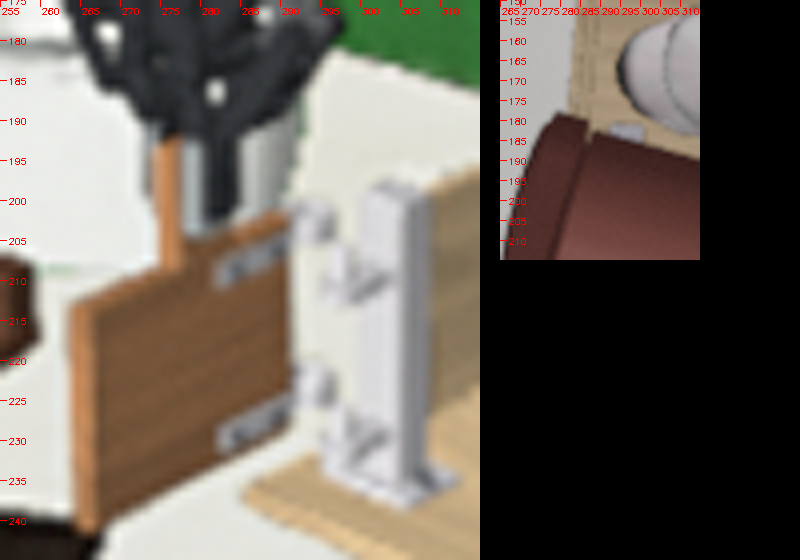

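Picture 10 shows the ring centres near (292.9,202.7) and (293,223), with the pin tips near (297.5,205.8) and (297.4,225.6). I'll work out the remaining offset with the camera bias taken out.

Run:
```python
from h import *
import pickle
s=pickle.load(open('S.pkl','rb'))['scene']
T=np.array([.4253,-.0392,.1651]); d=np.array([-.9987,.051,0]); n=np.array([-.051,-.9987,0]);up=np.array([0,0,1.])
P=lambda x,y,z:np.round(proj(s,T+d*(x-.062+E)+n*y+up*(z-.1018+0)-up*0+ (up*0))[0],1).tolist()
for E in(.006,.008,.010):
    print(E,'ringU',P(0,0,.08),'ringL',P(0,0,.012),'panel freeTop',P(.124,.006,.09),'freeBot',P(.124,.006,0),'hingeTop',P(.014,.006,.09),'hingeBot',P(.014,.006,0))
v=np.array([.632,-.775,0])*.0105
E=.008;A=T+d*(-.062+E); 
for z in(.08,.012):
    q=A.copy();q[2]=T[2]-.1018+z; print('right edge',proj(s,q+v)[0],'top',proj(s,q+up*.006)[0])
for q in ((.512,-.0435),(.515,-.047),(.515,-.042)):
    print(q,[np.round(proj(s,[*q,z])[0],1).tolist() for z in(.123,.055,.108)])
```

```text
0.006 ringU [290.4, 202.0] ringL [290.5, 222.3] panel freeTop [262.4, 213.2] freeBot [263.3, 241.3] hingeTop [288.7, 200.9] hingeBot [288.9, 228.0]
0.008 ringU [289.9, 202.2] ringL [290.0, 222.6] panel freeTop [261.9, 213.4] freeBot [262.8, 241.5] hingeTop [288.3, 201.2] hingeBot [288.4, 228.3]
0.01 ringU [289.5, 202.4] ringL [289.6, 222.8] panel freeTop [261.4, 213.7] freeBot [262.3, 241.8] hingeTop [287.8, 201.4] hingeBot [288.0, 228.5]
right edge [293.46771467 202.17691585] top [289.9334471  200.35969288]
right edge [293.48275939 222.53402565] top [290.01567772 220.78563207]
(0.512, -0.0435) [[297.2, 204.9], [297.1, 224.8], [297.1, 209.3]]
(0.515, -0.047) [[298.7, 204.8], [298.6, 224.8], [298.6, 209.3]]
(0.515, -0.042) [[297.4, 204.4], [297.3, 224.3], [297.4, 208.9]]
```

Run:
```python
from h import *
import pickle
from scipy.optimize import least_squares
s=pickle.load(open('S.pkl','rb'))['scene']
up=np.array([0,0,1.])
f=lambda a,b:(215+a/6,130+b/6); g=lambda a,b:(255+a/8,175+b/8)
I1=(np.array([.5234,.1981,.1658]),np.array([.105,-.9945,0]),[((.124,-.006,.09),f(263,305)),((.124,-.006,0),f(263,457)),((.014,-.006,.09),f(100,268)),((.078,-.006,.135),f(192,208))],-1)
I2=(np.array([.4253,-.0392,.1651]),np.array([-.9987,.051,0]),[((.124,.006,.09),g(98,308)),((.124,.006,0),g(100,530)),((.014,.006,.09),g(289,212)),((.014,.006,0),g(289,432))],1)
def res(p,out=False):
    E,bu,bv,yw=p; o=[]
    for T,d,L,_ in(I1,I2):
        c,q=np.cos(yw),np.sin(yw); d=np.array([c*d[0]-q*d[1],q*d[0]+c*d[1],0]); n=np.array([-d[1],d[0],0])
        for (x,y,z),uv in L: o.append(proj(s,T+d*(x-.062+E)+n*y+up*(z-.1018))[0]+[bu,bv]-uv)
    return np.array(o) if out else np.concatenate(o)
S=least_squares(res,[0,0,0,0]); print(S.x); print(np.round(res(S.x,True),1).tolist())
b=S.x[1:3]
print('pin',plane(s,np.array([297.5,205.8])-b,.123),plane(s,np.array([297.4,225.6])-b,.055))
```

```text
[8.16590324e-04 2.02509168e+00 7.93669572e-01 4.92605194e-02]
[[-0.0, 0.1], [0.8, -0.1], [-0.3, 0.1], [-0.4, 0.8], [-0.6, 0.2], [-0.1, 0.5], [0.3, -0.5], [0.4, -1.0]]
pin [ 0.50806135 -0.04012831  0.123     ] [ 0.50851709 -0.03946243  0.055     ]
```

Request:
move_arm:
  steps:
    - {"dp":[-0.2,0.2,0.6],"twist":0,"gripper":-1}
    - {"dp":[-0.2,0.2,0.6],"twist":0,"gripper":-1}
    - {"dp":[0,0.2,0.6],"twist":0,"gripper":-1}
    - {"dp":[0,0.2,0.6],"twist":0,"gripper":-1}
    - {"dp":[0,0,0.26],"twist":0,"gripper":-1}
    - {"dp":[0,0,0],"twist":0,"gripper":-1}
    - {"dp":[0,0,0],"twist":0,"gripper":-1}

```text
time: 7.85
ee_pos: [0.4521, -0.0372, 0.1572]
tcp_rot: [[-0.052, -0.0, 0.999], [-0.999, 0.0, -0.052], [-0.0, -1.0, -0.0]]
force: [0.4, -0.4, -1.3]
grip_width: 0.13
```

Run:
```python
from h import *
st=r.read_state(); print(st['ee_pos'],st['force'],st['ft_torque'])
L=[snap('scene') for _ in range(6)]; c=np.mean([l['color'] for l in L],0).astype(np.uint8)[190:240,275:315,::-1]; f=12
c=cv2.resize(c,None,fx=f,fy=f,interpolation=cv2.INTER_CUBIC)
for i in range(0,40,5): cv2.putText(c,str(275+i),(i*f+1,14),0,.35,(0,0,255)); cv2.line(c,(i*f,0),(i*f,6),(0,0,255),1)
for j in range(0,50,5): cv2.putText(c,str(190+j),(8,j*f+4),0,.35,(0,0,255)); cv2.line(c,(0,j*f),(6,j*f),(0,0,255),1)
cv2.imwrite('pics/g6.png',c)
```

```text
[ 0.452102   -0.03715152  0.15722647] [ 0.43473379 -0.43761318 -1.27391854] [ 0.00777205 -0.00530889  0.0201632 ]
```

View pics/g6.png

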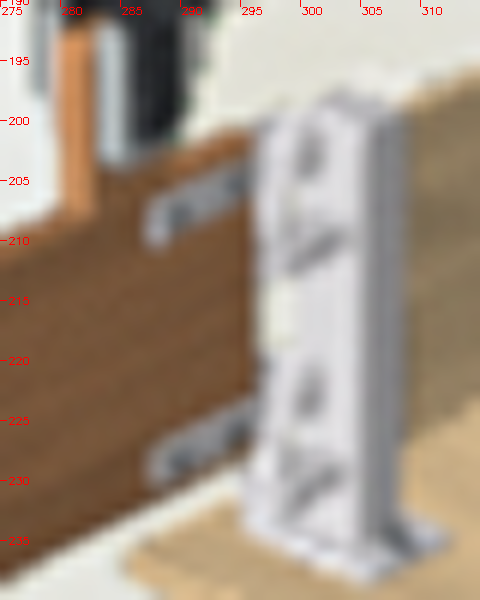

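The ring and pin line up in the scene view: ring centre near column 297.5 and row 203, pin column 297.5. Next I descend gently and feel for contact.

Request:
move_arm:
  steps:
    - {"dp":[0,0.2,0],"twist":0,"gripper":-1}
    - {"dp":[0,0.2,0],"twist":0,"gripper":-1}
    - {"dp":[0,0.2,0],"twist":0,"gripper":-1}
    - {"dp":[0,0.2,0],"twist":0,"gripper":-1}
    - {"dp":[0,0.1,0],"twist":0,"gripper":-1}
    - {"dp":[0,0,0],"twist":0,"gripper":-1}

```text
time: 8.75
ee_pos: [0.4522, -0.0373, 0.1502]
tcp_rot: [[-0.052, -0.001, 0.999], [-0.999, -0.0, -0.052], [0.0, -1.0, -0.001]]
force: [-6.4, 0.7, 10.4]
grip_width: 0.127
```

Request:
move_arm:
  steps:
    - {"dp":[0,-0.15,0],"twist":0,"gripper":-1}
    - {"dp":[0,0,-0.1],"twist":0,"gripper":-1}
    - {"dp":[0,0,-0.1],"twist":0,"gripper":-1}
    - {"dp":[0,0,0],"twist":0,"gripper":-1}

```text
time: 9.15
ee_pos: [0.4512, -0.0372, 0.1503]
tcp_rot: [[-0.052, 0.003, 0.999], [-0.999, -0.0, -0.052], [0.0, -1.0, 0.003]]
force: [1.5, 0.3, 2.3]
grip_width: 0.128
```

Run:
```python
from h import *
st=r.read_state(); print(st['ee_pos'],st['force'],st['ft_torque'])
```

```text
[ 0.45115018 -0.03721443  0.15028607] [1.53545814 0.28119088 2.29787787] [ 0.01368335 -0.50807685  0.00579854]
```

Request:
move_arm:
  steps:
    - {"dp":[0,0.05,-0.1],"twist":0,"gripper":-1}
    - {"dp":[0,0,-0.1],"twist":0,"gripper":-1}
    - {"dp":[0,0,0],"twist":0,"gripper":-1}

```text
time: 9.45
ee_pos: [0.4493, -0.0372, 0.1501]
tcp_rot: [[-0.052, 0.003, 0.999], [-0.999, -0.0, -0.052], [0.0, -1.0, 0.003]]
force: [2.4, -0.2, 2.7]
grip_width: 0.124
```

Request:
move_arm:
  steps:
    - {"dp":[0,0,0.2],"twist":0,"gripper":-1}
    - {"dp":[-0.2,0,0],"twist":0,"gripper":-1}
    - {"dp":[0,0,0],"twist":0,"gripper":-1}
    - {"dp":[0,0,0],"twist":0,"gripper":-1}

```text
time: 9.85
ee_pos: [0.45, -0.0363, 0.1503]
tcp_rot: [[-0.052, -0.001, 0.999], [-0.999, -0.003, -0.052], [0.003, -1.0, -0.001]]
force: [-1.9, -3.2, 8.7]
grip_width: 0.129
```

Request:
move_arm:
  steps:
    - {"dp":[0.2,0,0],"twist":0,"gripper":-1}
    - {"dp":[0.2,0,0],"twist":0,"gripper":-1}
    - {"dp":[0,0,0],"twist":0,"gripper":-1}
    - {"dp":[0,0,0],"twist":0,"gripper":-1}

```text
time: 10.25
ee_pos: [0.4499, -0.0382, 0.1503]
tcp_rot: [[-0.052, -0.001, 0.999], [-0.999, 0.002, -0.052], [-0.002, -1.0, -0.001]]
force: [-1.5, 2.4, 9.0]
grip_width: 0.129
```

```bash
cat > st.py <<'E'
from h import *
L=[]
for _ in range(4):
    st=r.read_state(); L.append(np.r_[st['ee_pos'],st['force'],st['ft_torque']]); imaging.snapshot('top')
print(np.round(np.mean(L,0),4).tolist())
E
python3 st.py
```

```text
[0.4499, -0.0381, 0.1503, -1.3576, 2.4426, 8.2753, 0.6826, -0.3182, 0.1918]
```

Request:
move_arm:
  steps:
    - {"dp":[0,-0.3,0],"twist":0,"gripper":-1}
    - {"dp":[0,0,0],"twist":0,"gripper":-1}
    - {"dp":[0,0,0],"twist":0,"gripper":-1}

```text
time: 10.75
ee_pos: [0.4483, -0.0388, 0.1511]
tcp_rot: [[-0.052, -0.004, 0.999], [-0.999, 0.001, -0.052], [-0.0, -1.0, -0.004]]
force: [0.2, 0.1, 0.2]
grip_width: 0.128
```

```bash
python3 st.py
```

```text
[0.4487, -0.0389, 0.1512, 0.1069, -0.2599, -0.6986, 0.024, 0.0353, -0.0091]
```

Request:
move_arm:
  steps:
    - {"dp":[0,0.15,0],"twist":0,"gripper":-1}
    - {"dp":[0,0.15,0],"twist":0,"gripper":-1}
    - {"dp":[0,0,0],"twist":0,"gripper":-1}

```text
time: 11.25
ee_pos: [0.4499, -0.0392, 0.1506]
tcp_rot: [[-0.052, -0.001, 0.999], [-0.999, -0.0, -0.052], [0.0, -1.0, -0.001]]
force: [-6.0, -0.0, 8.3]
grip_width: 0.129
```

```bash
python3 st.py
```

```text
[0.4499, -0.0392, 0.1506, -5.0841, 0.0135, 7.8359, 0.0861, 0.5783, 0.0713]
```

```bash
cat > st.py <<'E'
from h import *
L=[]
for _ in range(8):
    st=r.read_state(); L.append(np.r_[st['ee_pos'],st['force'],st['ft_torque']]); imaging.snapshot('top')
print(np.round(np.mean(L,0),4).tolist(),np.round(np.std(L,0)[3:],3).tolist())
E
python3 st.py
```

```text
[0.4499, -0.0392, 0.1506, -5.0637, 0.3067, 7.7034, 0.1274, 0.5636, 0.0419] [0.531, 0.423, 0.466, 0.027, 0.024, 0.021]
```

Request:
move_arm:
  steps:
    - {"dp":[0,-0.3,0],"twist":0,"gripper":-1}
    - {"dp":[0,-0.3,0],"twist":0,"gripper":-1}
    - {"dp":[0,0,0],"twist":0,"gripper":-1}
    - {"dp":[0,0,0],"twist":0,"gripper":-1}

```text
time: 12.25
ee_pos: [0.45, -0.039, 0.1551]
tcp_rot: [[-0.052, -0.0, 0.999], [-0.999, 0.0, -0.052], [-0.0, -1.0, -0.0]]
force: [0.1, 0.6, -1.9]
grip_width: 0.124
```

```bash
python3 st.py
```

```text
[0.4499, -0.039, 0.1551, -0.0967, 0.0712, -1.2877, -0.0075, 0.0122, 0.0262] [0.306, 0.336, 0.4, 0.026, 0.03, 0.033]
```

Request:
move_arm:
  steps:
    - {"dp":[-0.3,0,0],"twist":0,"gripper":-1}
    - {"dp":[0,0.3,0],"twist":0,"gripper":-1}
    - {"dp":[0,0.2,0],"twist":0,"gripper":-1}
    - {"dp":[0,0.1,0],"twist":0,"gripper":-1}
    - {"dp":[0,0,0],"twist":0,"gripper":-1}

```text
time: 13.15
ee_pos: [0.4504, -0.036, 0.1502]
tcp_rot: [[-0.052, -0.0, 0.999], [-0.999, 0.0, -0.052], [-0.0, -1.0, -0.0]]
force: [-2.1, 0.1, 6.0]
grip_width: 0.132
```

```bash
python3 st.py
```

```text
[0.4503, -0.036, 0.1502, -3.0693, 0.7332, 5.4658, 0.1583, 0.3375, 0.0465] [0.604, 0.365, 0.58, 0.026, 0.024, 0.037]
```

Request:
move_arm:
  steps:
    - {"dp":[0,-0.3,0],"twist":0,"gripper":-1}
    - {"dp":[-0.25,0,0],"twist":0,"gripper":-1}
    - {"dp":[0,0.15,0],"twist":0,"gripper":-1}
    - {"dp":[0,0.15,0],"twist":0,"gripper":-1}
    - {"dp":[0,0,0],"twist":0,"gripper":-1}

```text
time: 14.05
ee_pos: [0.4504, -0.0335, 0.1489]
tcp_rot: [[-0.052, 0.0, 0.999], [-0.999, 0.0, -0.052], [-0.0, -1.0, 0.0]]
force: [1.0, -0.7, -1.7]
grip_width: 0.127
```

Request:
move_arm:
  steps:
    - {"dp":[0,-0.3,0],"twist":0,"gripper":-1}
    - {"dp":[-0.05,0,0.25],"twist":0,"gripper":-1}
    - {"dp":[0,0.15,0],"twist":0,"gripper":-1}
    - {"dp":[0,0.15,0],"twist":0,"gripper":-1}
    - {"dp":[0,0,0],"twist":0,"gripper":-1}

```text
time: 14.55
ee_pos: [0.4524, -0.0331, 0.1488]
tcp_rot: [[-0.052, -0.001, 0.999], [-0.999, 0.0, -0.052], [-0.0, -1.0, -0.001]]
force: [-0.3, -0.4, -0.6]
grip_width: 0.127
```

Request:
move_arm:
  steps:
    - {"dp":[0,-0.3,0],"twist":0,"gripper":-1}
    - {"dp":[0.25,0,0],"twist":0,"gripper":-1}
    - {"dp":[0,0.15,0],"twist":0,"gripper":-1}
    - {"dp":[0,0.15,0],"twist":0,"gripper":-1}
    - {"dp":[0,0,0],"twist":0,"gripper":-1}

```text
time: 15.05
ee_pos: [0.4527, -0.0355, 0.1491]
tcp_rot: [[-0.052, -0.0, 0.999], [-0.999, 0.0, -0.052], [-0.0, -1.0, -0.0]]
force: [-0.9, 0.8, -1.8]
grip_width: 0.126
```

Request:
move_arm:
  steps:
    - {"dp":[0,-0.3,0],"twist":0,"gripper":-1}
    - {"dp":[0,0,0.2],"twist":0,"gripper":-1}
    - {"dp":[0,0.15,0],"twist":0,"gripper":-1}
    - {"dp":[0,0.15,0],"twist":0,"gripper":-1}
    - {"dp":[0,0,0],"twist":0,"gripper":-1}

```text
time: 15.55
ee_pos: [0.4552, -0.036, 0.1505]
tcp_rot: [[-0.052, 0.001, 0.999], [-0.999, -0.0, -0.052], [0.0, -1.0, 0.001]]
force: [-1.7, 0.9, 5.0]
grip_width: 0.129
```

Three hops in a row showed no contact below tip height, so those points are inside the hole. I'll go to their centre and descend.

Request:
move_arm:
  steps:
    - {"dp":[0,-0.3,0],"twist":0,"gripper":-1}
    - {"dp":[-0.17,0,-0.3],"twist":0,"gripper":-1}
    - {"dp":[0,0.2,0],"twist":0,"gripper":-1}
    - {"dp":[0,0.2,0],"twist":0,"gripper":-1}
    - {"dp":[0,0.2,0],"twist":0,"gripper":-1}
    - {"dp":[0,0,0],"twist":0,"gripper":-1}

```text
time: 16.15
ee_pos: [0.4513, -0.0338, 0.1456]
tcp_rot: [[-0.052, -0.001, 0.999], [-0.999, 0.0, -0.052], [-0.0, -1.0, -0.001]]
force: [-1.2, -0.0, -1.1]
grip_width: 0.128
```

```bash
python3 st.py
```

```text
[0.4517, -0.0339, 0.1461, -0.4646, -0.1739, -1.4892, -0.0041, -0.0008, -0.0004] [0.452, 0.464, 0.659, 0.029, 0.03, 0.029]
```

Request:
move_arm:
  steps:
    - {"dp":[0,0.2,0],"twist":0,"gripper":-1}
    - {"dp":[0,0.2,0],"twist":0,"gripper":-1}
    - {"dp":[0,0.2,0],"twist":0,"gripper":-1}
    - {"dp":[0,0.2,0],"twist":0,"gripper":-1}
    - {"dp":[0,0,0],"twist":0,"gripper":-1}

```text
time: 17.05
ee_pos: [0.4514, -0.0338, 0.1378]
tcp_rot: [[-0.052, -0.001, 0.999], [-0.999, 0.0, -0.052], [-0.0, -1.0, -0.001]]
force: [-0.3, 0.3, -0.5]
grip_width: 0.132
```

Request:
move_arm:
  steps:
    - {"dp":[0,0.1,0],"twist":0,"gripper":-1}
    - {"dp":[0,0.1,0],"twist":0,"gripper":-1}
    - {"dp":[0,0,0],"twist":0,"gripper":-1}

```text
time: 17.35
ee_pos: [0.4517, -0.0339, 0.1362]
tcp_rot: [[-0.052, -0.0, 0.999], [-0.999, 0.0, -0.052], [-0.0, -1.0, -0.0]]
force: [-0.6, 0.8, -1.7]
grip_width: 0.128
```

```bash
python3 st.py
```

```text
[0.4518, -0.0339, 0.1363, -0.1511, 0.0871, -1.4427, 0.0007, 0.0027, 0.0053] [0.438, 0.67, 0.487, 0.017, 0.042, 0.042]
```

Request:
move_arm:
  steps:
    - {"dp":[0,0.1,0],"twist":0,"gripper":-1}
    - {"dp":[0,0.05,0],"twist":0,"gripper":-1}
    - {"dp":[0,0,0],"twist":0,"gripper":-1}

```text
time: 18.05
ee_pos: [0.452, -0.034, 0.1356]
tcp_rot: [[-0.052, 0.0, 0.999], [-0.999, -0.0, -0.052], [0.0, -1.0, 0.0]]
force: [-3.0, 0.4, 5.9]
grip_width: 0.124
```

```bash
python3 st.py
```

```text
[0.452, -0.034, 0.1356, -2.9687, 0.3593, 5.667, 0.0804, 0.3676, -0.0097] [0.571, 0.299, 0.612, 0.023, 0.035, 0.02]
```

Home: contact at TCP z 0.1356, which is 14.7 mm below the tip contact. Next I ease off, open the fingers to a loose cage of about 18 mm and swing the gate along the arc.

Request:
move_arm:
  steps:
    - {"dp":[0,-0.15,0],"twist":0,"gripper":-0.58}
    - {"dp":[0,-0.1,0],"twist":0,"gripper":-0.58}
    - {"dp":[0,0,0],"twist":0,"gripper":-0.58}
    - {"dp":[0,0,0],"twist":0,"gripper":-0.58}
  force: 20

```text
time: 18.85
ee_pos: [0.4518, -0.0339, 0.1372]
tcp_rot: [[-0.052, 0.0, 0.999], [-0.999, -0.0, -0.052], [0.0, -1.0, 0.0]]
force: [0.1, 0.6, -0.4]
grip_width: 0.214
```

Request:
move_arm:
  steps:
    - {"dp":[0.53,0,0.02],"twist":-0.087,"gripper":-0.58}
    - {"dp":[0.53,0,0.02],"twist":-0.087,"gripper":-0.58}
    - {"dp":[0.53,0,0.02],"twist":-0.087,"gripper":-0.58}
    - {"dp":[0.53,0,0.02],"twist":-0.087,"gripper":-0.58}
    - {"dp":[0,0,0],"twist":0,"gripper":-0.58}

```text
time: 19.35
ee_pos: [0.4544, -0.0553, 0.1372]
tcp_rot: [[0.291, 0.0, 0.957], [-0.957, -0.0, 0.291], [0.0, -1.0, 0.0]]
force: [0.4, -0.3, -0.6]
grip_width: 0.212
```

```bash
python3 st.py; python3 -c "
from h import *
s=snap('scene'); c=s['color'][170:250,250:350,::-1]; cv2.imwrite('pics/g7.png',cv2.resize(c,None,fx=7,fy=7,interpolation=2))"
```

```text
[0.4542, -0.0548, 0.1372, -0.0799, -0.0688, -0.0644, 0.0, -0.0027, -0.004] [0.504, 0.353, 0.638, 0.034, 0.025, 0.028]
```

View pics/g7.png

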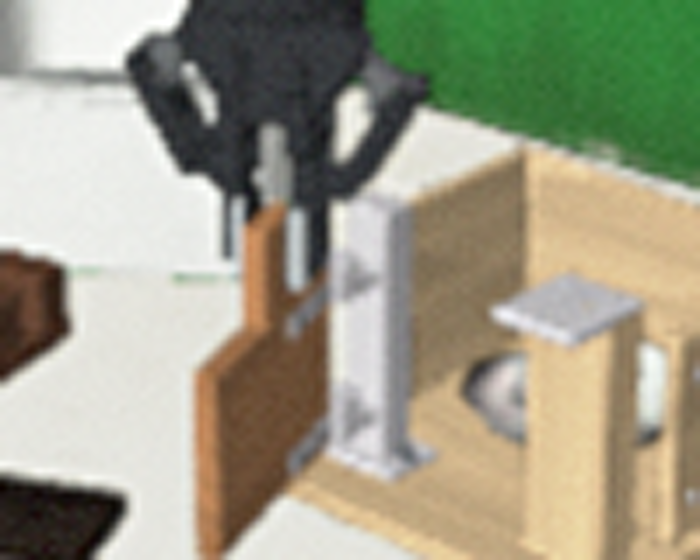

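This is picture 12, the last. It shows the gate hung level, knuckles seated on both arms near crop (345,275) and (350,415), and swinging freely inside the cage. I'll continue the arc.

Request:
move_arm:
  steps:
    - {"dp":[0.53,0,0.02],"twist":-0.087,"gripper":-0.58}
    - {"dp":[0.53,0,0.02],"twist":-0.087,"gripper":-0.58}
    - {"dp":[0.53,0,0.02],"twist":-0.087,"gripper":-0.58}
    - {"dp":[0.53,0,0.02],"twist":-0.087,"gripper":-0.58}
    - {"dp":[0.53,0,0.02],"twist":-0.087,"gripper":-0.58}
    - {"dp":[0.53,0,0.02],"twist":-0.087,"gripper":-0.58}
    - {"dp":[0.53,0,0.02],"twist":-0.087,"gripper":-0.58}
    - {"dp":[0,0,0],"twist":0,"gripper":-0.58}

```text
time: 20.6
ee_pos: [0.4752, -0.0855, 0.1375]
tcp_rot: [[0.786, 0.001, 0.618], [-0.618, -0.0, 0.786], [0.001, -1.0, 0.0]]
force: [0.5, 0.4, -0.2]
grip_width: 0.207
```

Request:
move_arm:
  steps:
    - {"dp":[0.53,0,0.02],"twist":-0.087,"gripper":-0.58}
    - {"dp":[0.53,0,0.02],"twist":-0.087,"gripper":-0.58}
    - {"dp":[0.53,0,0.02],"twist":-0.087,"gripper":-0.58}
    - {"dp":[0.53,0,0.02],"twist":-0.087,"gripper":-0.58}
    - {"dp":[0.53,0,0.02],"twist":-0.087,"gripper":-0.58}
    - {"dp":[0,0,0],"twist":0,"gripper":-0.58}
    - {"dp":[0,0,0],"twist":0,"gripper":-0.58}

```text
time: 21.3
ee_pos: [0.4981, -0.0965, 0.1372]
tcp_rot: [[0.973, -0.001, 0.232], [-0.232, 0.0, 0.973], [-0.001, -1.0, 0.0]]
force: [1.2, 0.7, 0.8]
grip_width: 0.209
```

```bash
python3 st.py
```

```text
[0.4981, -0.0966, 0.1372, 0.1022, 0.0892, 0.0752, -0.0088, 0.0035, 0.0097] [0.807, 0.448, 0.446, 0.018, 0.041, 0.022]
```

Request:
move_arm:
  steps:
    - {"dp":[0.53,0,0.02],"twist":-0.087,"gripper":-0.58}
    - {"dp":[0.53,0,0.02],"twist":-0.087,"gripper":-0.58}
    - {"dp":[0,0,0],"twist":0,"gripper":-0.58}
    - {"dp":[0,0,0],"twist":0,"gripper":-0.58}

```text
time: 22.1
ee_pos: [0.5088, -0.0983, 0.1373]
tcp_rot: [[0.998, -0.0, 0.059], [-0.059, 0.0, 0.998], [-0.0, -1.0, 0.0]]
force: [0.5, 0.5, -0.5]
grip_width: 0.207
```

Request:
move_arm:
  steps:
    - {"dp":[0.15,0,0],"twist":0,"gripper":-0.58}
    - {"dp":[0.15,0,0],"twist":0,"gripper":-0.58}
    - {"dp":[0,0,0],"twist":0,"gripper":-0.58}

```text
time: 22.4
ee_pos: [0.512, -0.0985, 0.1373]
tcp_rot: [[0.998, 0.0, 0.057], [-0.057, -0.0, 0.998], [0.0, -1.0, -0.0]]
force: [-0.2, 1.5, 0.4]
grip_width: 0.212
```

```bash
python3 st.py
```

```text
[0.5119, -0.0985, 0.1373, -0.0912, 0.0579, 0.4631, -0.0108, 0.0121, -0.0117] [0.284, 0.823, 0.353, 0.013, 0.034, 0.027]
```

Not at the stop yet, so I push on in small steps until it's felt.

Request:
move_arm:
  steps:
    - {"dp":[0.1,0,0],"twist":0,"gripper":-0.58}
    - {"dp":[0.1,0,0],"twist":0,"gripper":-0.58}
    - {"dp":[0,0,0],"twist":0,"gripper":-0.58}

```text
time: 23.1
ee_pos: [0.514, -0.0986, 0.1373]
tcp_rot: [[0.998, 0.0, 0.057], [-0.057, 0.0, 0.998], [0.0, -1.0, 0.0]]
force: [0.5, 0.0, -0.4]
grip_width: 0.209
```

```bash
python3 st.py
```

```text
[0.5139, -0.0986, 0.1373, -0.0496, -0.1201, -0.1056, -0.0092, 0.0118, 0.0006] [0.393, 0.552, 0.35, 0.031, 0.03, 0.029]
```

Request:
move_arm:
  steps:
    - {"dp":[0.1,0,0],"twist":0,"gripper":-0.58}
    - {"dp":[0.1,0,0],"twist":0,"gripper":-0.58}
    - {"dp":[0,0,0],"twist":0,"gripper":-0.58}

```text
time: 23.8
ee_pos: [0.5152, -0.0987, 0.1372]
tcp_rot: [[0.998, -0.002, 0.057], [-0.057, 0.0, 0.998], [-0.002, -1.0, 0.0]]
force: [-2.4, 0.1, 1.6]
grip_width: 0.209
```

```bash
python3 st.py
```

```text
[0.5153, -0.0987, 0.1372, -3.4344, -0.0578, 2.3791, -0.0392, 0.6184, -0.0291] [0.806, 0.46, 0.42, 0.031, 0.081, 0.023]
```

The stop is felt (Fx −3.4 N, TCP x 0.515). I'll open, lift clear and check numerically from the top view.

Request:
move_arm:
  steps:
    - {"dp":[-0.2,0,0],"twist":0,"gripper":-0.4}
    - {"dp":[-0.1,0,0],"twist":0,"gripper":-0.2}
    - {"dp":[0,0,0],"twist":0,"gripper":-0.1}
    - {"dp":[0,0,0],"twist":0,"gripper":-0.1}
    - {"dp":[0,0,0],"twist":0,"gripper":-0.1}

```text
time: 24.7
ee_pos: [0.5132, -0.0986, 0.1374]
tcp_rot: [[0.998, 0.001, 0.057], [-0.057, -0.0, 0.998], [0.001, -1.0, -0.0]]
force: [-0.4, -0.0, 0.6]
grip_width: 0.45
```

Request:
move_arm:
  steps:
    - {"dp":[0,-1,0],"twist":0,"gripper":-0.1}
    - {"dp":[0,-2,0],"twist":0,"gripper":-0.1}
    - {"dp":[0,-3,0],"twist":0,"gripper":-0.1}
    - {"dp":[0,-3,0],"twist":0,"gripper":-0.1}
    - {"dp":[0,-3,0],"twist":0,"gripper":-0.1}
    - {"dp":[-4,0,0],"twist":0,"gripper":-0.1}
    - {"dp":[-4,0,0],"twist":0,"gripper":-0.1}
    - {"dp":[-4,0,0],"twist":0,"gripper":-0.1}

```text
time: 25.5
ee_pos: [0.3922, -0.0917, 0.2584]
tcp_rot: [[0.998, 0.001, 0.056], [-0.056, -0.001, 0.998], [0.001, -1.0, -0.001]]
force: [-0.6, -0.5, 0.2]
grip_width: 0.451
```

Run:
```python
from h import *
import pickle
st=r.read_state(); print(st['time'],st['ee_pos'],st['force'])
o=pickle.load(open('S.pkl','rb'))['scene']['color'].astype(float)
L=[snap('scene') for _ in range(5)]; s=L[0]; c=np.mean([l['color'] for l in L],0)
s['color']=c.astype(np.uint8); cv2.imwrite('pics/end_scene.png',c.astype(np.uint8)[:,:,::-1])
# predicted outline of shut gate (bias +2.0,+0.8) against changed pixels
C=np.array([.5128,-.036,.034]); d=np.array([-.059,-.998,0]); n=np.array([-.998,.059,0])
q=lambda x,z:proj(s,C+d*x+n*.006+np.array([0,0,z]))[0]+[2.0,.8]
for k,x,z in(('FT',.124,.09),('FB',.124,0),('HT',.014,.09),('tabR',.078,.135),('tabL',.046,.135),('mid',.062,.045),('freemid',.112,.045)): print(k,np.round(q(x,z),1))
m=np.abs(c-o).max(2)>35; m[:170]=0;m[:,:255]=0;m[260:]=0;m[:,400:]=0
h=cv2.cvtColor(s['color'],cv2.COLOR_RGB2HSV); w=(m).astype(np.uint8)
nn,lab,stt,ce=cv2.connectedComponentsWithStats(w)
print([ (stt[i].tolist()) for i in range(1,nn) if stt[i,4]>15])
for row in(212,220,228): print(row,''.join('#' if x else '.' for x in w[row,280:350]))
```

```text
25.5 [ 0.39218097 -0.09166312  0.2583828 ] [-0.60545407 -0.45188266  0.20191162]
FT [327.9 217.4]
FB [327.1 244.5]
HT [299.5 206.6]
tabR [316.  198.8]
tabL [307.7 195.8]
mid [311.4 224.7]
freemid [324.3 229.8]
[[273, 170, 10, 11, 100], [286, 170, 9, 9, 68], [255, 194, 6, 27, 142], [299, 199, 31, 48, 795]]
212 ......................#..###########..................................
220 ....................##############################....................
228 ....................########..#...##..###########.....................
```

```bash
python3 -c "
from h import *
print(r.close_job())"
```

```text
the job is handed in; nothing more can be done
None
```

I lifted the gate from its rest, hung it on both pins while it stood about 90° open, swung it shut against the jamb under the keeper lip, let it go and handed the job in. No verdict is reported, so the result rests on the checks below.

- **Finding the pins:** I found them by feel after several light touches on the pin tips. The largest measured tool force was about 12 N.
- **Fully home:** The tips were felt at TCP height 0.150 m and the shoulders at 0.1356 m. That is about the 15 mm pin height, and puts the gate's origin at about 0.034 m.
- **Shut:** I swung it loosely caged between the fingers and felt the jamb stop at about 3.4 N. In the final scene picture, the changed area runs from column 299 to 329 and row 199 to 246. The outline predicted for a shut gate runs from about 299 to 328, with its bottom at row 245.
- **Let go:** The arm was clear of everything at the end, at about 25.5 s of the 72 s.
- **Disagreements:** The scene camera was about 2 pixels off from the robot, so I corrected for it. I first read the grip offset on the tab as 8 mm and revised it to about 1 mm. The stop came about 3 mm deeper than my position estimate, which is within measurement error.
- **Not checked:** The viewing limit was used up, so I checked the last picture by numbers only. I did not measure whether the bystanders had shifted. The arm was never meant to go near them.

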